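# Fit the check gauge and index the reader carriage

### The arm

A 7-joint arm with a two-finger parallel gripper is mounted at the origin on the work surface. World frame = base frame: x ahead of the robot, y to its left, z up, the work surface at z = 0. Lengths are in m, angles in rad, forces in N, time in s.
With the tool pointing down it reaches from about 0.35 to 0.9 m from the base axis. Payload 8.1 kg.
Tool frame: the origin (TCP) lies midway between the tips of the shut fingers; the grasp point (between the pads) lies 19 mm behind it; z points along the fingers, y is the line along which they close (so a half turn about z gives the same grasp; the last joint's range is limited). The gripper opens to 92 mm and grips with 3 to 60 N. Pads are 19 mm wide; open, the fingers measure 130 mm over their backs; the gripper's body (75 mm by 190 mm) begins 47 mm behind the grasp point.
Start: joints at [1.191, 0.434, 0.025, 1.573, -0.012, 1.134, -0.075], TCP at [0.171, -0.601, 0.227] pointing down, gripper open.
Joint ranges: [-2.62, 2.62], [-0.44, 2.09], [-1.27, 1.32], [0.08, 2.57], [-1.32, 4.46], [0.12, 2], [-2.74, 2.74]. Speed limits (rad/s): [2.22, 2.22, 3.01, 3.01, 3.14, 3.14, 3.14].

### API

Orientations are given as a rotation vector (axis times angle).
In Python, from cell import arm gives the robot as it stands.
- The arm moves only by the tool move_arm, never from a script. Its argument "motion" is a list of rows, each an object of numbers: "tx", "ty", "tz": the shift along the tool's x, y, z normalised to -1 to 1, where 1 is 1000 mm; "twist": the turn about the tool's z normalised to -1 to 1, where 1 is pi/2 rad. In form: [{"tx": .., "ty": .., "tz": .., "twist": ..}, ...]. A call has 1 to 12 rows; each row shifts and turns the commanded pose from where the row before left it, along the tool's axes as they then stand; what a row does not reach is not made up. A row lasts 1/10 s, in which the tool goes at most 50 mm and 8.59 degrees, less where a joint would pass 70% of its speed; a pose out of reach is approached as far as the arm can. A call with a number of a shift or a turn outside -1 to 1 is refused whole. A call with a gripper value outside its range is refused whole. "gripper" is the gripper's target within -1 to 1 (shut at 1, half-way at 0, fully open at -1), set as the call begins (left out, the last holds). The fingers move at their own pace and stop on an object; "squeeze" is the grip in N (left out, the last holds). Time passes only in rows, so rows that do not move let the fingers close. It gives the time, the measured TCP pose, the force, the opening and the grip force at its end, in the units of the state.
- arm.observe(): the state, without advancing time (a new reading comes with each control period).
- arm.get_image(name): name is "side" or "top" or "wrist"; returns the picture (420x560x3 uint8, red, green, blue); there is no depth.
- arm.calibration(name): a dict with "K" (3x3 intrinsics, pixels), "T" (4x4, takes a point from camera to world coordinates). Camera axes: x right, y down, z forward; pixel columns grow to the right and rows downward; lengths in m; the calibration is good to about 2 mm. The wrist camera is an equidistant fisheye: a pixel r from the principal point sees the ray r / f radians off the axis. A picture is of the moment at which its call begins: read the wrist's pose just before it. calibration takes no time and is no camera call; for the wrist camera it gives the pose at the moment of the call.
- arm.sign_off(): hands the job in; it is judged then, once.
Trained networks look in the newest picture that a camera, given by its name, has taken for a name from the list of things; names that differ only in an ending like _2 or _b are one class to them, and where a whole thing is asked for, a point or a joint stands for the part that bears it (a point fixed in the world has none). Each returns a list of dicts, best first, with "conf" (0 to 1); they miss things now and then, are a little off and sometimes report something else, mostly with a low value. They report only what shows in the picture. A call takes as long as a camera call. They do not tell look-alikes from the thing itself.
- arm.look_for(camera, query): "point" ([column, row] as shares, 0 to 1, of the picture: columns of its width, rows of its height, amid what is visible of it).
- arm.regions_of(camera, query): "region" (420x560 bool, what is visible of it) and "point" ([column, row] as shares, 0 to 1, of the picture: columns of its width, rows of its height, amid what is visible of it).
- arm.place_of(camera, query): "point" ([column, row] as shares, 0 to 1, of the picture: columns of its width, rows of its height: a listed point, or the origin of a listed thing).
The state is a dict: "clock": time; "joints": joint angles; "dq": joint speeds; "joint_efforts": joint torques, N m; "position": TCP position; "ee_rot": TCP orientation; "force": force on the tool from outside, world axes, zero at the start; "ft_torque": the same for the moment, N m; "width": opening from 0.0 (shut) to 1.0 (fully open); "gripper_force": force on a finger pad.
Only numpy, scipy, OpenCV 4.12 (cv2) and the standard library are available. Lean on these libraries where they do the work, as an engineer would, in place of code of your own. Each camera call takes 0.05 s, during which the arm holds its last target. There are 200 camera calls.

### The job

Take the check gauge with the plain rectangular block handle from the gauge stand and put its blade fully home in the slot of the reader's carriage. Then pull up the black lock plunger knob, slide the carriage one hole towards the reader and let the pin drop fully into that next hole, with the gauge still home. Finish while holding the knob, with the pin down; leave the two other gauges and everything else on the bench where they are.

Things in the scene. Friction and masses are not known exactly. Their poses are not given: they have to be found in the camera images.
- gauge_block: The check gauge to use: rectangular block handle 18 mm (own x) x 40 mm (own y) x 40 mm tall, from 30 to 70 mm above the origin. Steel blade 4 mm thick (own x), 30 mm wide (own y), 30 mm long (own z), black handle above it up to 70 mm; it stands or fits by the flat shoulder under the handle. Origin: middle of the blade's lower end. 90 g nominal. A half turn about z makes no difference.
- gauge_round: Another gauge, to be left alone: round handle, 38 mm diameter. Steel blade 4 mm thick (own x), 30 mm wide (own y), 30 mm long (own z), black handle above it up to 70 mm; it stands or fits by the flat shoulder under the handle. Origin: middle of the blade's lower end.
- gauge_tee: Another gauge, to be left alone: T-shaped handle, crossbar 14 mm x 56 mm (own y). Steel blade 4 mm thick (own x), 30 mm wide (own y), 30 mm long (own z), black handle above it up to 70 mm; it stands or fits by the flat shoulder under the handle. Origin: middle of the blade's lower end.
- stand: Fixed grey gauge stand 210 mm (own x) x 70 mm x 40 mm tall, with three slots in a row along x, 68 mm apart, each wide along its y; the three gauges stand in them in any order, shoulders on its top, handle tops 80 mm above the bench. Origin: centre of its underside.
- rail: Fixed base of the reader, 130 mm (own x) x 420 mm (own y) x 12 mm, white; origin: centre of its underside. Its own +y points along the rail towards the white reader head, which is 180 mm wide, 160 mm tall and takes up y = 170 to 300 mm. A steel index strip runs along the middle (top 30 mm above the bench) with 12 mm holes 60 mm apart.
- carriage (a joint): Slide of the aluminium carriage along the rail's +y, in m: 0 at the start (pin in its hole), 0.060 with the pin at the next hole towards the reader head; stops at -0.062 and 0.075. Free to move about 2 mm while the pin is in a hole; drags with about 2 N when unlocked. The carriage plate is 110 x 155 mm, top 48 mm above the bench, and carries the slot block and the plunger.
- plunger (a joint): Lift of the lock plunger in m: 0 fully down, pin 10 mm deep in a hole; 0.010 pin just clear of the strip; 0.022 upper stop. A spring pushes it down with 4 N at 0, rising to 8 N at 0.016. Let down between holes the pin rests on the strip at about 0.010 and falls in at the next hole.
- knob_top (a point): Centre of the top of the plunger's black upright knob, a straight cylinder 26 mm in diameter and 45 mm tall, its top 107 mm above the bench when down; below the knob is a 4 mm gap, then a 34 mm steel collar with its top at 58 mm. It moves with knob and carriage; z up, axes as the rail's. At carriage 0 it is 100 mm from the rail origin towards the rail's -y.
- slot_mouth (a point): Centre of the mouth of the slot in the block on the carriage, 80 mm above the bench, 95 mm from the knob's axis towards the reader; axes as the rail's, z up. The block is 44 mm (x) x 56 mm (y) x 32 mm tall; the slot is 6.5 mm (x) by 33 mm (y), goes through the block, with a 2 mm chamfer. The gauge goes in blade down, its y along the rail's y; home, its shoulder rests on the block and its origin is 30 mm below this point.
- next_hole (a point): Centre of the mouth of the next hole towards the reader, on the strip's top: 60 mm from the starting hole along the rail's +y (hidden under the carriage at the start).
- spray: Bystander, loose, to be left alone: white spray bottle without its trigger, 64 mm diameter, 190 mm tall. Origin: centre of its underside.
- jar: Bystander, loose, to be left alone: amber glass jar, 56 mm diameter, 70 mm tall. Origin: centre of its underside.
- dish: Bystander, loose, to be left alone: clear flat dish, 88 mm diameter, 15 mm tall. Origin: centre of its underside.
- tipbox: Bystander, loose, to be left alone: green plastic tip box, 85 x 120 x 55 mm. Origin: centre of its underside.
- tubes: Bystander, loose, to be left alone: white tube rack, 50 x 130 mm, about 52 mm tall, with small capped tubes. Origin: centre of its underside.
Not all that is in view belongs to the job. What is shaped like the gauge_block but red is not meant.

How it is judged:
By the outcome, as a careful person would: the job done as asked, in the order asked, and still so for the second after the job is handed in, while the arm keeps its last pose, push and grip.
It also fails if it takes over 58 s, if anything falls off the work surface, if the arm or the gripper's body presses on something with over 40 N, if the wrist force passes 120 N, or if a joint passes its speed limit or range.

## Working session

There is one attempt and no reset: what is moved stays moved. The work goes in short steps, Python scripts to look and compute and a tool call to move; the robot and the scene stay as the last step left them, time stands still between calls to the robot, and variables do not carry over. Pictures are saved under pics/ and viewed, at most 10 in all, crops included, and the job is handed in when it is done.

Besides the shell and the picture viewer there is one more tool, called after ">>>" in YAML: its name, and indented under it one key for each argument. move_arm: Moves the arm, as the interface text tells. Scaled input: -1 to 1 covers 1000 mm each way for a shift and pi/2 rad each way for a turn. Its arguments: {"type":"object","properties":{"motion":{"type":"array","items":{"type":"object","properties":{"tx":{"type":"number"},"ty":{"type":"number"},"tz":{"type":"number"},"twist":{"type":"number"}}}},"gripper":{"type":"number"},"squeeze":{"type":"number"}},"required":["motion"]}

```bash
mkdir -p pics
cat > h.py <<'E'
import numpy as np, cv2
from cell import arm
from scipy.spatial.transform import Rotation as R
def ray(c,uv):
    k=arm.calibration(c);K=np.array(k["K"]);T=np.array(k["T"])
    x=(uv[0]-K[0,2])/K[0,0];y=(uv[1]-K[1,2])/K[1,1]
    if c=="wrist":
        r=np.hypot(x,y);s=np.sin(r)/max(r,1e-9);d=np.array([x*s,y*s,np.cos(r)])
    else: d=np.array([x,y,1.])
    return T[:3,3],T[:3,:3]@d
def at(c,uv,z):
    o,d=ray(c,uv);return o+d*(z-o[2])/d[2]
def proj(c,p):
    k=arm.calibration(c);K=np.array(k["K"]);T=np.array(k["T"])
    q=T[:3,:3].T@(np.array(p)-T[:3,3])
    if c=="wrist":
        r=np.hypot(q[0],q[1]);t=np.arctan2(r,q[2])/max(r,1e-9);x,y=q[0]*t,q[1]*t
    else: x,y=q[:2]/q[2]
    return np.array([K[0,0]*x+K[0,2],K[1,1]*y+K[1,2]])
def px(p): return np.array(p)*[560,420]
def save(c,n):
    im=arm.get_image(c);cv2.imwrite(f"pics/{n}.png",im[:,:,::-1]);return im
E
python3 - <<'E'
from h import *
Z=dict(gauge_block=.01,gauge_round=.01,gauge_tee=.01,stand=0,rail=0,knob_top=.107,slot_mouth=.08,spray=0,jar=0,dish=0,tipbox=0,tubes=0)
a=save("top","top0");b=save("side","side0")
for q,z in Z.items():
  for c in ("top","side"):
    for r in arm.place_of(c,q)[:2]:
        p=px(r["point"]);print(q,c,round(r["conf"],2),p.round(0),at(c,p,z).round(3))
s=arm.observe();print(s["clock"],s["position"],R.from_rotvec(s["ee_rot"]).as_matrix().round(3))
E
```

```text
gauge_block top 0.73 [411. 218.] [ 0.531 -0.303  0.01 ]
gauge_block top 0.55 [453. 229.] [ 0.491 -0.415  0.01 ]
gauge_block side 0.83 [318. 378.] [ 0.493 -0.43   0.01 ]
gauge_block side 0.71 [310. 335.] [ 0.505 -0.315  0.01 ]
gauge_round top 0.52 [417. 245.] [ 0.454 -0.309  0.01 ]
gauge_round side 0.53 [285. 337.] [ 0.446 -0.309  0.01 ]
gauge_tee top 0.47 [404. 197.] [ 0.593 -0.289  0.01 ]
gauge_tee side 0.73 [336. 323.] [ 0.576 -0.297  0.01 ]
stand top 0.74 [411. 220.] [ 0.527 -0.303  0.   ]
stand top 0.71 [312. 219.] [ 0.547 -0.026  0.   ]
stand side 0.65 [317. 332.] [ 0.527 -0.305  0.   ]
rail top 0.63 [275. 224.] [0.541 0.079 0.   ]
rail side 0.63 [290. 228.] [0.55  0.076 0.   ]
knob_top top 0.72 [312. 139.] [ 0.746 -0.037  0.107]
knob_top top 0.64 [311. 219.] [ 0.525 -0.016  0.107]
knob_top side 0.71 [288. 223.] [ 0.521 -0.017  0.107]
knob_top side 0.22 [288. 338.] [ 0.436 -0.381  0.107]
slot_mouth top 0.91 [276. 219.] [0.537 0.076 0.08 ]
slot_mouth side 0.9 [285. 209.] [0.534 0.074 0.08 ]
spray top 0.86 [110. 276.] [0.426 0.543 0.   ]
spray side 0.92 [225. 150.] [0.416 0.552 0.   ]
spray side 0.5 [408. 308.] [ 0.772 -0.285  0.   ]
jar top 0.27 [419. 245.] [ 0.455 -0.318  0.   ]
jar side 0.64 [379. 245.] [ 0.785 -0.052  0.   ]
dish top 0.69 [376. 293.] [ 0.329 -0.185  0.   ]
dish side 0.79 [231. 311.] [ 0.333 -0.193  0.   ]
dish side 0.54 [286. 209.] [0.559 0.167 0.   ]
tipbox top 0.84 [395. 139.] [ 0.771 -0.286  0.   ]
tipbox side 0.73 [409. 308.] [ 0.776 -0.286  0.   ]
tubes top 0.8 [256. 143.] [0.785 0.118 0.   ]
tubes top 0.35 [313. 140.] [ 0.782 -0.047  0.   ]
tubes side 0.79 [354. 209.] [0.769 0.121 0.   ]
1.3 [ 0.17075863 -0.60122617  0.22674445] [[ 0.962  0.273  0.   ]
 [ 0.273 -0.962 -0.   ]
 [ 0.     0.    -1.   ]]
```

```bash
python3 -c "
import cv2,numpy as np
a=cv2.imread('pics/top0.png');b=cv2.imread('pics/side0.png')
cv2.imwrite('pics/both0.png',cv2.resize(a,(800,600)));cv2.imwrite('pics/s0.png',cv2.resize(b,(800,600)))"
```

```text
(no output)
```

View pics/both0.png

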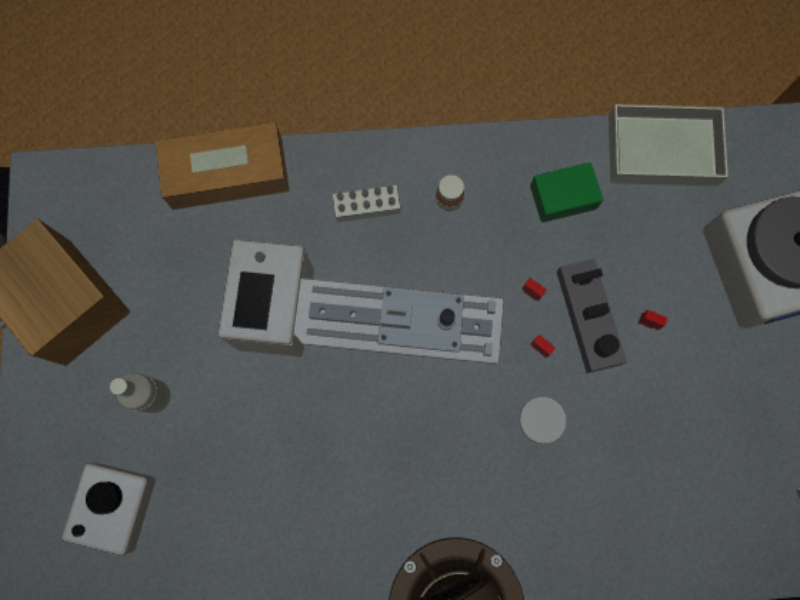

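View pics/s0.png

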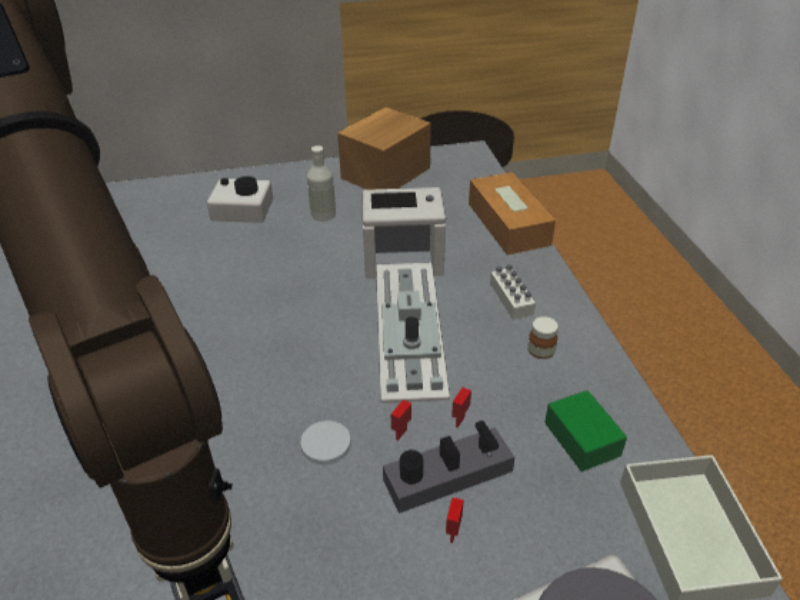

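The top view shows the stand at the right with tee (587,277), block (596,311) and round (607,346), and three red look-alikes lying around it. The carriage is in the middle, with the knob at (447,317) and the slot at (397,313). I'm moving above the block gauge.

>>> move_arm:
  motion:
    - {"tx":0.042,"ty":-0.019}
    - {"tx":0.042,"ty":-0.019}
    - {"tx":0.042,"ty":-0.019}
    - {"tx":0.042,"ty":-0.019}
    - {"tx":0.042,"ty":-0.019}
    - {"tx":0.042,"ty":-0.019}
    - {"tx":0.042,"ty":-0.019}
    - {"tx":0.042,"ty":-0.019}
    - {"tx":0.042,"ty":-0.019}
    - {"tx":0.042,"ty":-0.019}
    - {"tx":0,"ty":0}
  gripper: -0.4

```text
invalid input
```

```bash
cat > look.py <<'E'
from h import *
import sys
n=sys.argv[1]
a=save("wrist",n);save("top",n+"t")
for spec in sys.argv[2:]:
  q,z=spec.split(":")
  for c in ("wrist","top"):
    for r in arm.place_of(c,q)[:2]:
        p=px(r["point"]);print(q,c,round(r["conf"],2),p.round(0),at(c,p,float(z)).round(4))
cv2.imwrite(f"pics/{n}b.png",cv2.resize(a[:,:,::-1],(800,600),interpolation=cv2.INTER_CUBIC))
s=arm.observe();print(s["clock"],s["position"],R.from_rotvec(s["ee_rot"]).as_matrix().round(3))
E
python3 look.py w1 gauge_block:.01 gauge_round:.01 gauge_tee:.01 stand:0 knob_top:.107 slot_mouth:.08 rail:0
```

```text
gauge_block top 0.63 [454. 227.] [ 0.497  -0.4191  0.01  ]
gauge_block top 0.56 [378. 246.] [ 0.4578 -0.2007  0.01  ]
gauge_round top 0.64 [418. 245.] [ 0.4529 -0.3117  0.01  ]
gauge_tee top 0.56 [406. 200.] [ 0.5846 -0.2951  0.01  ]
stand top 0.9 [409. 222.] [ 0.5222 -0.298   0.    ]
knob_top top 0.58 [312. 215.] [ 0.5365 -0.0179  0.107 ]
slot_mouth top 0.98 [277. 218.] [0.5406 0.0718 0.08  ]
slot_mouth top 0.41 [293. 223.] [0.5233 0.0319 0.08  ]
rail top 0.76 [274. 223.] [0.543  0.0823 0.    ]
rail top 0.47 [292. 224.] [0.537  0.0313 0.    ]
2.1 [ 0.17078257 -0.60122697  0.22673949] [[ 0.962  0.273 -0.   ]
 [ 0.273 -0.962 -0.   ]
 [-0.     0.    -1.   ]]
```

View pics/w1b.png

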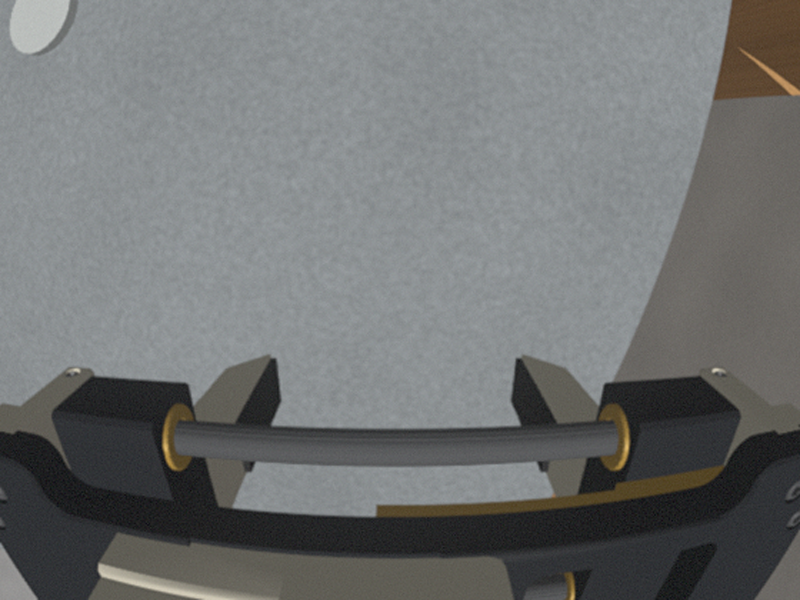

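The move was refused, so the arm hasn't moved. The wrist view shows only bare bench and the open fingers at rows 360–470, with tool +x pointing up in the picture. I'm retrying with complete rows.

>>> move_arm:
  motion:
    - {"tx":0.042,"ty":-0.019,"tz":0,"twist":0}
    - {"tx":0.042,"ty":-0.019,"tz":0,"twist":0}
    - {"tx":0.042,"ty":-0.019,"tz":0,"twist":0}
    - {"tx":0.042,"ty":-0.019,"tz":0,"twist":0}
    - {"tx":0.042,"ty":-0.019,"tz":0,"twist":0}
    - {"tx":0.042,"ty":-0.019,"tz":0,"twist":0}
    - {"tx":0.042,"ty":-0.019,"tz":0,"twist":0}
    - {"tx":0.042,"ty":-0.019,"tz":0,"twist":0}
    - {"tx":0.042,"ty":-0.019,"tz":0,"twist":0}
    - {"tx":0,"ty":0,"tz":0,"twist":0}
  gripper: -0.4
  squeeze: 30

```text
clock: 3.1
position: [0.4935, -0.3267, 0.2268]
ee_rot: [-3.107, -0.449, -0.006]
force: [0.4, 1.1, 0.5]
width: 0.702
gripper_force: 0.0
```

```bash
python3 look.py w2 gauge_block:.01 gauge_round:.01 gauge_tee:.01 stand:0
```

```text
gauge_block wrist 0.94 [265. 152.] [ 0.5149 -0.3109  0.01  ]
gauge_block wrist 0.76 [192.  87.] [ 0.5676 -0.2086  0.01  ]
gauge_block top 0.55 [372. 207.] [ 0.5708 -0.1951  0.01  ]
gauge_block top 0.5 [412. 222.] [ 0.52   -0.3052  0.01  ]
gauge_round wrist 0.94 [259. 215.] [ 0.4377 -0.3251  0.01  ]
gauge_round wrist 0.27 [24. 85.] [0.5318 0.0472 0.01  ]
gauge_round top 0.69 [421. 244.] [ 0.455  -0.3198  0.01  ]
gauge_tee wrist 0.59 [271.  97.] [ 0.5783 -0.3022  0.01  ]
gauge_tee top 0.41 [406. 200.] [ 0.5837 -0.2947  0.01  ]
stand wrist 0.73 [264. 155.] [ 0.5097 -0.3117  0.    ]
stand top 0.74 [410. 222.] [ 0.5223 -0.3022  0.    ]
3.6 [ 0.48708401 -0.33418581  0.22681587] [[ 0.962  0.272 -0.   ]
 [ 0.272 -0.962 -0.   ]
 [-0.     0.    -1.   ]]
```

View pics/w2b.png

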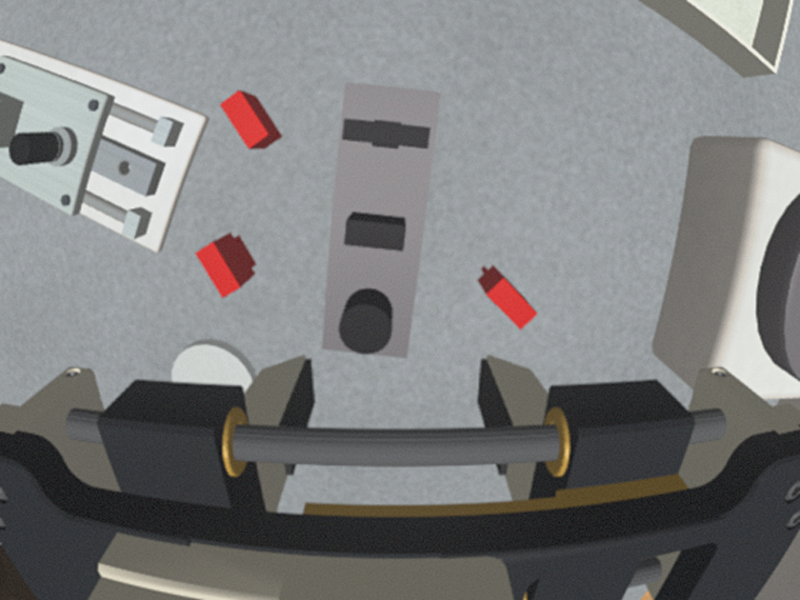

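The wrist view shows tee (386,133), block (375,232) and round (367,320) in the stand, red blocks either side, and the knob at the left (35,147). I'm fitting the block's pose from its region.

```bash
cat > fit.py <<'E'
from h import *
from scipy.optimize import minimize
def fitbox(c,mask,x0,box,z0=0):
    # box: list of (lx,ly,lz) corners in own frame ; pose x,y,yaw ; maximise IoU with smoothed mask
    B=np.array(box); S=4
    m=cv2.resize(mask.astype(np.uint8),None,fx=S,fy=S,interpolation=cv2.INTER_NEAREST)
    def cost(v):
        ca,sa=np.cos(v[2]),np.sin(v[2])
        P=[(v[0]+ca*b[0]-sa*b[1],v[1]+sa*b[0]+ca*b[1],z0+b[2]) for b in B]
        uv=np.array([(proj(c,p)+.5)*S for p in P])
        h=cv2.convexHull(uv.astype(np.float32)).round().astype(np.int32)
        q=np.zeros_like(m);cv2.fillConvexPoly(q,h,1)
        return 1-(q&m).sum()/(q|m).sum()
    s=np.array([[0,0,0],[.006,0,0],[0,.006,0],[0,0,.1]])+x0
    r=minimize(cost,x0,method="Nelder-Mead",options=dict(initial_simplex=s,xatol=1e-5,fatol=1e-4,maxiter=150))
    return r.x,r.fun
def cuboid(sx,sy,z0,z1): return [(i*sx/2,j*sy/2,z) for i in(-1,1) for j in(-1,1) for z in(z0,z1)]
E
python3 - <<'E'
from fit import *
print("cam",np.array(arm.calibration("wrist")["T"])[:3,3])
im=save("wrist","w3")
g=arm.regions_of("wrist","gauge_block")
for r in g[:3]: print(r["conf"],px(r["point"]),r["region"].sum())
r=min(g,key=lambda r:np.hypot(*(px(r["point"])-[263,162])))
print(fitbox("wrist",r["region"],[.515,-.311,.28],cuboid(.018,.040,.03,.07),.01))
dark=(im.max(2)<75).astype(np.uint8);n,l,st,ce=cv2.connectedComponentsWithStats(dark)
k=l[162,263];print(st[k],im[162,263],im[150,263],im[170,300])
if k: print(fitbox("wrist",l==k,[.515,-.311,.28],cuboid(.018,.040,.03,.07),.01))
g=arm.regions_of("wrist","stand");print([ (x["conf"],x["region"].sum()) for x in g])
print(fitbox("wrist",g[0]["region"],[.515,-.311,.28],cuboid(.21,.07,0,.04)))
save("top","t3")
for x in arm.regions_of("top","stand")[:1]: print("top",fitbox("top",x["region"],[.52,-.305,.28],cuboid(.21,.07,0,.06)))
print(arm.observe()["position"])
E
```

```text
cam [ 0.56888471 -0.31060327  0.38440516]
0.97 [256.816 154.98 ] 941
0.97 [151.2   177.618] 1186
0.92 [352.576 198.786] 818
(array([ 0.52071491, -0.3024397 ,  0.16020562]), np.float64(0.06322451281408614))
[235 141  42  25 863] [69 68 69] [62 61 64] [152 157 160]
(array([ 0.52018236, -0.30279239,  0.20273152]), np.float64(0.12790550783223853))
[(0.83, np.int64(9030))]
(array([ 0.52057442, -0.30215003,  0.17343811]), np.float64(0.2897515433813945))
top (array([ 0.51767817, -0.29941498,  0.19597797]), np.float64(0.4124410981356279))
[ 0.48760983 -0.33352924  0.22676179]
```

>>> move_arm:
  motion:
    - {"tx":0.04,"ty":-0.021,"tz":0.0,"twist":0}
    - {"tx":0,"ty":0,"tz":0.04,"twist":0.064}
    - {"tx":0,"ty":0,"tz":0.04,"twist":0}
    - {"tx":0,"ty":0,"tz":0,"twist":0}
    - {"tx":0,"ty":0,"tz":0,"twist":0}
  gripper: -0.4

```text
clock: 4.35
position: [0.5202, -0.3024, 0.1471]
ee_rot: [-3.129, -0.277, 0.002]
force: [-1.2, -0.7, 0.0]
width: 0.703
gripper_force: 0.0
```

Run:
```python
from fit import *
im=save("wrist","w4")
s=arm.observe();print(s["clock"],s["position"],R.from_rotvec(s["ee_rot"]).as_matrix().round(3)[:2])
for r in arm.regions_of("wrist","gauge_block")[:3]:
    print(r["conf"],px(r["point"]),r["region"].sum())
    print(fitbox("wrist",r["region"],[.5205,-.3025,.175],cuboid(.018,.040,.03,.07),.01))
print(proj("wrist",[.5205,-.3025,.08]))
```

```text
4.4 [ 0.52111024 -0.30292765  0.14833028] [[ 0.985  0.175  0.001]
 [ 0.175 -0.985 -0.001]]
0.85 [154.784 128.016] 2002
(array([ 0.5205, -0.3025,  0.175 ]), np.float64(1.0))
0.71 [390.208 250.992] 1188
(array([ 0.5205, -0.3025,  0.175 ]), np.float64(1.0))
0.65 [154.392 246.792] 1754
(array([ 0.5205, -0.3025,  0.175 ]), np.float64(1.0))
[276.38490543 225.44817607]
```

View pics/w4.png

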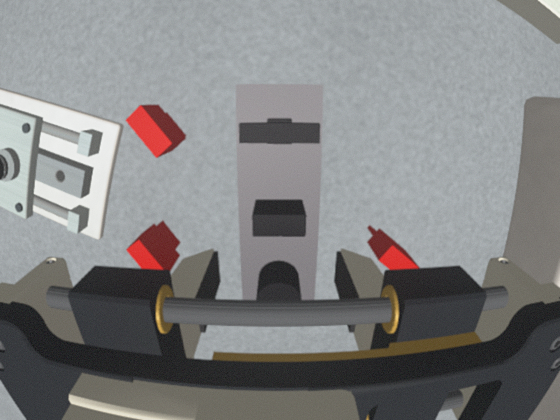

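The wrist view shows the block's top face centred at about (278,225) between the fingers and square to them, as predicted. I'm descending and gripping.

>>> move_arm:
  motion:
    - {"tx":0,"ty":0,"tz":0.035,"twist":0}
    - {"tx":0,"ty":0,"tz":0.035,"twist":0}
    - {"tx":0,"ty":0,"tz":0.03,"twist":0}
    - {"tx":0,"ty":0,"tz":0,"twist":0}
    - {"tx":0,"ty":0,"tz":0,"twist":0}

```text
clock: 4.95
position: [0.5214, -0.303, 0.0485]
ee_rot: [3.129, 0.276, 0.002]
force: [-0.1, 0.2, 0.1]
width: 0.7
gripper_force: 0.0
```

>>> move_arm:
  motion:
    - {"tx":0,"ty":0,"tz":0,"twist":0}
    - {"tx":0,"ty":0,"tz":0,"twist":0}
    - {"tx":0,"ty":0,"tz":0,"twist":0}
    - {"tx":0,"ty":0,"tz":0,"twist":0}
    - {"tx":0,"ty":0,"tz":0,"twist":0}
    - {"tx":0,"ty":0,"tz":0,"twist":0}
    - {"tx":0,"ty":0,"tz":0,"twist":0}
  gripper: 1
  squeeze: 30

```text
clock: 5.65
position: [0.521, -0.3027, 0.0478]
ee_rot: [3.129, 0.276, 0.002]
force: [-1.4, -0.2, 6.8]
width: 0.435
gripper_force: 30.0
```

>>> move_arm:
  motion:
    - {"tx":0,"ty":0,"tz":-0.03,"twist":0}
    - {"tx":0,"ty":0,"tz":-0.04,"twist":0}
    - {"tx":0,"ty":0,"tz":-0.04,"twist":0.083}
    - {"tx":0,"ty":0,"tz":-0.04,"twist":0.083}
    - {"tx":-0.008,"ty":-0.046,"tz":0,"twist":0}
    - {"tx":-0.008,"ty":-0.046,"tz":0,"twist":0}
    - {"tx":-0.008,"ty":-0.046,"tz":0,"twist":0}
    - {"tx":-0.008,"ty":-0.046,"tz":0,"twist":0}
    - {"tx":-0.008,"ty":-0.046,"tz":0,"twist":0}
    - {"tx":-0.008,"ty":-0.046,"tz":0,"twist":0}
    - {"tx":-0.008,"ty":-0.046,"tz":0,"twist":0}
    - {"tx":-0.008,"ty":-0.046,"tz":0,"twist":0}

```text
clock: 6.85
position: [0.4871, 0.0715, 0.197]
ee_rot: [3.139, -0.133, 0.001]
force: [1.1, 0.3, -0.1]
width: 0.435
gripper_force: 30.0
```

>>> move_arm:
  motion:
    - {"tx":0,"ty":0,"tz":0,"twist":0}
    - {"tx":0,"ty":0,"tz":0,"twist":0}
    - {"tx":0,"ty":0,"tz":0,"twist":0}

```text
clock: 7.15
position: [0.4877, 0.0686, 0.1967]
ee_rot: [3.138, -0.135, -0.0]
force: [0.4, -0.3, -0.9]
width: 0.432
gripper_force: 30.0
```

```bash
python3 look.py w5 slot_mouth:.08 knob_top:.107 gauge_block:.17
python3 - <<'E'
from fit import *
for q,b,x0 in (("rail",None,0),):
    for c in ("wrist",):
        for r in arm.regions_of(c,q)[:1]: print(q,c,r["conf"],r["region"].sum())
E
```

```text
slot_mouth wrist 0.9 [266. 150.] [0.5371 0.0743 0.08  ]
knob_top wrist 0.62 [386. 166.] [ 0.5209 -0.0207  0.107 ]
gauge_block wrist 0.83 [482. 189.] [ 0.5155 -0.0715  0.17  ]
gauge_block wrist 0.8 [483. 102.] [ 0.5736 -0.0698  0.17  ]
gauge_block top 0.61 [453. 227.] [ 0.4702 -0.3624  0.17  ]
gauge_block top 0.5 [370. 205.] [ 0.5405 -0.1615  0.17  ]
7.55 [0.48779965 0.06932409 0.19672783] [[ 0.996 -0.085  0.   ]
 [-0.085 -0.996 -0.   ]
 [ 0.     0.    -1.   ]]
rail wrist 0.82 57543
```

View pics/w5b.png

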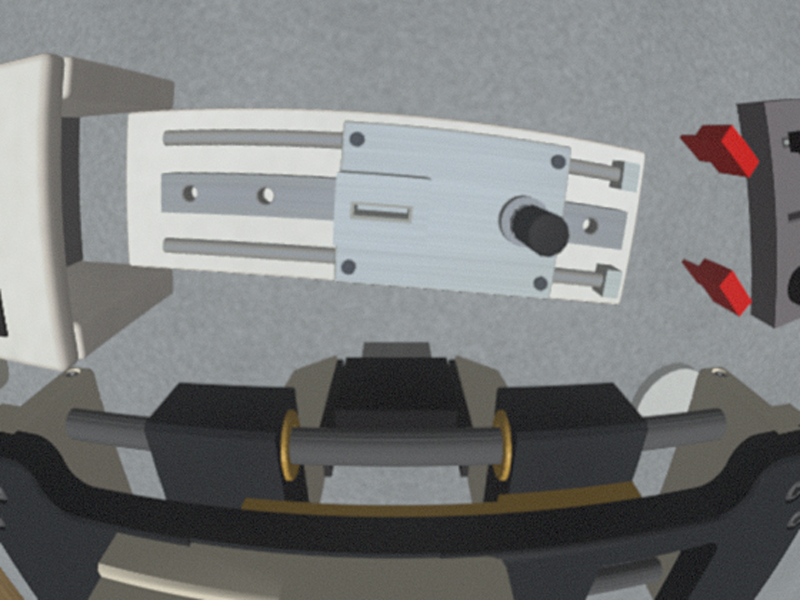

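The wrist view shows the slot at (381,212), the knob top at (545,235), strip holes at (190,193), (266,195) and (590,225), and the blade tip at (397,345). I'm working out precise positions from the slot outline, the holes and the blade edge.

Run:
```python
from fit import *
im=save("wrist","w6");g=cv2.cvtColor(im,cv2.COLOR_RGB2GRAY)
s=arm.observe();p=s["position"];Rm=R.from_rotvec(s["ee_rot"]).as_matrix();print(s["clock"],p)
def blob(u,v,h,w,th):
    u0,v0=int(u-w),int(v-h);c=g[v0:int(v+h)+1,u0:int(u+w)+1]
    m=(c<th).astype(np.uint8);n,l,st,ce=cv2.connectedComponentsWithStats(m);k=1+st[1:,4].argmax();return ce[k]+[u0,v0],st[k]
hs=[]
for u,v in ((133,135),(186.5,136.5),(413,157.5)):
    c,st=blob(u,v,6,7,100);h=at("wrist",c,.03);hs.append(h);print("hole",c.round(1),st,h.round(4))
hs=np.array(hs);d=hs[0]-hs[2];print("yaw",np.arctan2(-d[0],d[1]),np.linalg.norm(d))
c,st=blob(266.5,148.5,6,24,110);print("slot",c,st,at("wrist",c,.08).round(4))
print(g[148-7:148+8,262:270:2].T);print(g[148,240:292])
o=p+Rm@[0,0,.0378]
for x in(-.002,.002):
  for y in(-.015,.015): print("blade",x,y,proj("wrist",o+Rm@[x,y,0]).round(1), "shoulder-front",proj("wrist",o+Rm@[x*4.5,y/.75,-.03]).round(1))
crop=g[225:270,236:320];cv2.imwrite("pics/c6.png",cv2.resize(crop,None,fx=9,fy=9,interpolation=cv2.INTER_CUBIC))
print(g[234:262,278])
```

```text
7.65 [0.48774647 0.06955903 0.19669847]
hole [132.2 134.8] [ 3  1  7 10 46] [0.5633 0.2178 0.03  ]
hole [183.9 137.5] [ 3  2  7 11 32] [0.5524 0.16   0.03  ]
hole [414.8 158.4] [ 5  2  8 10 46] [ 0.5119 -0.0795  0.03  ]
yaw -0.17121416542935475 0.3017077681512446
slot [266.75490196 149.33333333] [  7   3  38   8 102] [0.5376 0.0746 0.08  ]
[[187 171 168 185 187 179 130 101  98 102 130 159 167 179 190]
 [187 173 167 181 189 178 145 103  89  98 128 157 168 177 189]
 [187 171 165 181 188 185 156 110  94 102 117 146 161 175 189]
 [189 178 165 172 188 189 166 114  96 102 117 144 161 172 187]]
[193 191 191 191 189 186 170 162 143 107  94  96  96  95  98  95  94  97
  95  96  98 100 101 105 103 111 110 112 114 119 119 124 129 128 130 138
 140 152 153 161 170 172 171 176 175 166 133 137 158 173 191 191]
blade -0.002 -0.015 [255.2 243.3] shoulder-front [243.8 275. ]
blade -0.002 0.015 [300.8 243.3] shoulder-front [312.4 274.9]
blade 0.002 -0.015 [255.  237.7] shoulder-front [242.5 247.1]
blade 0.002 0.015 [301.  237.7] shoulder-front [313.8 247. ]
[147 151 148 153 146 118  83  80  79  81  75  81  81  83  81  69  52  37
  31  39  36  39  23  31  40  35  34  30]
```

View pics/c6.png

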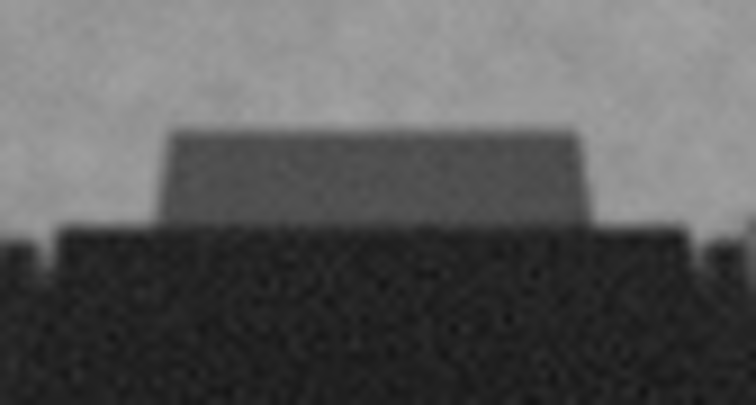

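>>> move_arm:
  motion:
    - {"tx":0.0257,"ty":-0.0046,"tz":0,"twist":0}
    - {"tx":0.0257,"ty":-0.0046,"tz":0,"twist":0}
    - {"tx":0,"ty":0,"tz":0.0,"twist":0.055}
    - {"tx":0,"ty":0,"tz":0.032,"twist":0}
    - {"tx":0,"ty":0,"tz":0.032,"twist":0}
    - {"tx":0,"ty":0,"tz":0,"twist":0}
    - {"tx":0,"ty":0,"tz":0,"twist":0}
    - {"tx":0,"ty":0,"tz":0,"twist":0}

```text
clock: 8.45
position: [0.5408, 0.0748, 0.1343]
ee_rot: [-3.129, 0.268, -0.003]
force: [-0.9, -0.1, -0.8]
width: 0.437
gripper_force: 30.0
```

Run:
```python
from fit import *
im=save("wrist","w7");g=cv2.cvtColor(im,cv2.COLOR_RGB2GRAY)
s=arm.observe();p=s["position"];Rm=R.from_rotvec(s["ee_rot"]).as_matrix();print(s["clock"],p,Rm.round(3))
o=p+Rm@[0,0,.0378]
for y in(-.015,.015): print("blade",proj("wrist",o+Rm@[.002,y,0]).round(1))
c=np.array([.538,.0743,.08]);a=-.172;Q=np.array([[np.cos(a),-np.sin(a),0],[np.sin(a),np.cos(a),0],[0,0,1]])
for n,hx,hy in(("slot",.00325,.0165),("chamf",.00525,.0185),("block",.022,.028)):
    print(n,[proj("wrist",c+Q@[i*hx,j*hy,0]).round(1).tolist() for i,j in((1,1),(1,-1),(-1,-1),(-1,1))])
cv2.imwrite("pics/c7.png",cv2.resize(im[150:290,180:380,::-1],None,fx=4,fy=4,interpolation=cv2.INTER_CUBIC))
```

```text
8.5 [0.54088933 0.07486231 0.13445503] [[ 0.985 -0.17   0.003]
 [-0.17  -0.985  0.001]
 [ 0.003 -0.001 -1.   ]]
blade [255.1 237.6]
blade [301.  237.6]
slot [[256.1, 230.5], [303.0, 230.5], [302.8, 239.0], [256.3, 239.0]]
chamf [[253.1, 227.8], [305.9, 227.9], [305.5, 241.6], [253.5, 241.6]]
block [[238.8, 205.0], [320.4, 205.0], [317.5, 262.3], [241.3, 262.3]]
```

View pics/c7.png

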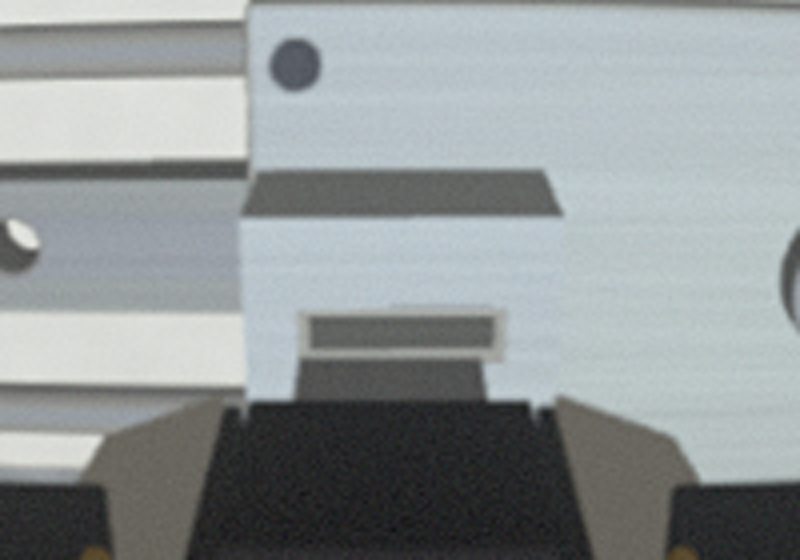

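The crop shows the slot mouth outer rectangle at cols 298–507, rows 309–361, and the blade's lower edge at cols 299–483, row 360. So the gauge needs about 2 mm in tool +y and −0.5 mm in x. I'm correcting and lowering.

>>> move_arm:
  motion:
    - {"tx":-0.0005,"ty":0.002,"tz":0,"twist":0}
    - {"tx":0,"ty":0,"tz":0.01,"twist":0}
    - {"tx":0,"ty":0,"tz":0.005,"twist":0}
    - {"tx":0,"ty":0,"tz":0.005,"twist":0}
    - {"tx":0,"ty":0,"tz":0.005,"twist":0}
    - {"tx":0,"ty":0,"tz":0.005,"twist":0}
    - {"tx":0,"ty":0,"tz":0,"twist":0}
    - {"tx":0,"ty":0,"tz":0,"twist":0}

```text
clock: 9.3
position: [0.5389, 0.0727, 0.1026]
ee_rot: [3.13, -0.268, -0.0]
force: [-0.4, -0.3, -0.8]
width: 0.433
gripper_force: 30.0
```

>>> move_arm:
  motion:
    - {"tx":0,"ty":0,"tz":0.006,"twist":0}
    - {"tx":0,"ty":0,"tz":0.005,"twist":0}
    - {"tx":0,"ty":0,"tz":0.003,"twist":0}
    - {"tx":0,"ty":0,"tz":0.001,"twist":0}
    - {"tx":0,"ty":0,"tz":0,"twist":0}
    - {"tx":0,"ty":0,"tz":0,"twist":0}

```text
clock: 9.9
position: [0.5388, 0.0726, 0.0879]
ee_rot: [3.13, -0.268, -0.0]
force: [-2.5, -1.3, 4.8]
width: 0.435
gripper_force: 30.0
```

>>> move_arm:
  motion:
    - {"tx":0,"ty":0,"tz":0.001,"twist":0}
    - {"tx":0,"ty":0,"tz":0,"twist":0}

```text
clock: 10.1
position: [0.5389, 0.0729, 0.0878]
ee_rot: [-3.13, 0.268, -0.001]
force: [-5.6, -0.3, 15.0]
width: 0.434
gripper_force: 30.0
```

>>> move_arm:
  motion:
    - {"tx":0,"ty":0,"tz":0,"twist":0}
    - {"tx":0,"ty":0,"tz":0,"twist":0}
    - {"tx":0,"ty":0,"tz":0,"twist":0}
    - {"tx":0,"ty":0,"tz":0,"twist":0}
  gripper: -0.4

```text
clock: 10.5
position: [0.5388, 0.0727, 0.0865]
ee_rot: [3.13, -0.268, -0.0]
force: [0.7, -0.1, 0.7]
width: 0.689
gripper_force: 0.0
```

>>> move_arm:
  motion:
    - {"tx":0,"ty":0,"tz":-0.035,"twist":0}
    - {"tx":0,"ty":0,"tz":-0.035,"twist":0}
    - {"tx":-0.0008,"ty":0.0475,"tz":0,"twist":0}
    - {"tx":-0.0008,"ty":0.0475,"tz":0,"twist":0}
    - {"tx":0,"ty":0,"tz":0,"twist":-0.09}
    - {"tx":0,"ty":0,"tz":0,"twist":-0.09}
    - {"tx":0,"ty":0,"tz":0,"twist":-0.09}
    - {"tx":0,"ty":0,"tz":0,"twist":-0.09}
    - {"tx":0,"ty":0,"tz":0,"twist":-0.09}
    - {"tx":0,"ty":0,"tz":0,"twist":-0.09}
    - {"tx":0,"ty":0,"tz":0,"twist":-0.09}
    - {"tx":0,"ty":0,"tz":0,"twist":-0.09}

```text
clock: 11.7
position: [0.5211, -0.0207, 0.1566]
ee_rot: [-2.782, -1.459, 0.0]
force: [-0.4, -0.5, -1.2]
width: 0.697
gripper_force: 0.0
```

>>> move_arm:
  motion:
    - {"tx":0,"ty":0,"tz":0,"twist":-0.09}
    - {"tx":0,"ty":0,"tz":0,"twist":-0.09}
    - {"tx":0,"ty":0,"tz":0,"twist":-0.09}
    - {"tx":0,"ty":0,"tz":0,"twist":-0.01}
    - {"tx":0,"ty":0,"tz":0,"twist":0}
    - {"tx":0,"ty":0,"tz":0,"twist":0}

```text
clock: 12.3
position: [0.5211, -0.0207, 0.1566]
ee_rot: [-2.406, -2.02, 0.0]
force: [-0.4, 0.9, -0.3]
width: 0.701
gripper_force: 0.0
```

```bash
python3 look.py w8 knob_top:.107 gauge_block:.05
python3 - <<'E'
from h import *
im=cv2.imread("pics/w8.png")
s=arm.observe();p=s["position"];Rm=R.from_rotvec(s["ee_rot"]).as_matrix();print(s["joints"])
print("knob pred",proj("wrist",[.5211,-.0207,.107]))
m=(im.max(2)<70).astype(np.uint8)*255
cv2.imwrite("pics/c8.png",cv2.resize(im[60:360,100:460],(720,600)))
E
```

```text
knob_top wrist 0.56 [277. 233.] [ 0.5217 -0.0198  0.107 ]
gauge_block wrist 0.79 [341. 322.] [ 0.5654 -0.1525  0.05  ]
gauge_block wrist 0.73 [279.  94.] [0.5395 0.0736 0.05  ]
gauge_block top 0.55 [277. 219.] [0.5432 0.0721 0.05  ]
gauge_block top 0.48 [369. 206.] [ 0.5634 -0.1805  0.05  ]
12.6 [ 0.52114788 -0.02057465  0.15675142] [[ 0.171  0.985  0.   ]
 [ 0.985 -0.171 -0.   ]
 [-0.     0.    -1.   ]]
[ 0.31250533  0.3908303  -0.49092957  1.88092688  0.22703304  0.92466192
 -0.45627593]
knob pred [276.22325518 234.18522355]
```

View pics/c8.png

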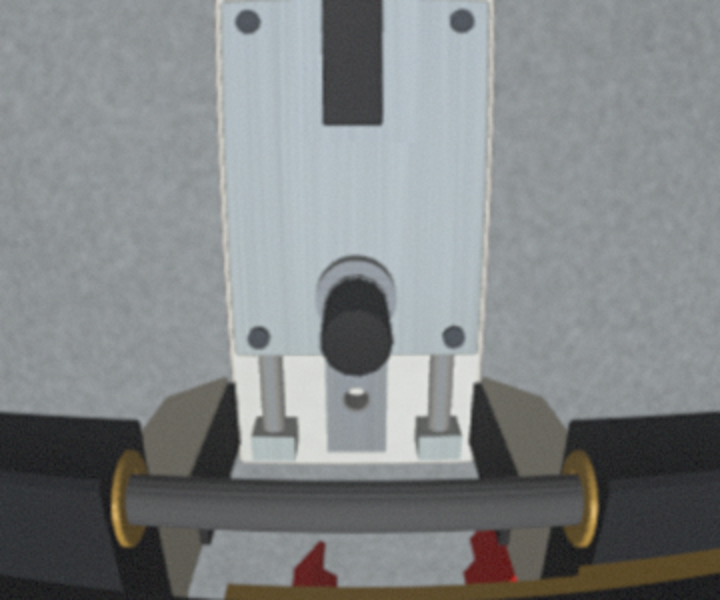

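The crop shows the gauge handle home at the top (352,60) and the knob top at (356,341), about 3 mm ahead of the TCP. I'm correcting, descending over the knob and gripping.

>>> move_arm:
  motion:
    - {"tx":0.003,"ty":0.001,"tz":0,"twist":0}
    - {"tx":0,"ty":0,"tz":0.03,"twist":0}
    - {"tx":0,"ty":0,"tz":0.03,"twist":0}
    - {"tx":0,"ty":0,"tz":0.029,"twist":0}
    - {"tx":0,"ty":0,"tz":0,"twist":0}
    - {"tx":0,"ty":0,"tz":0,"twist":0}
    - {"tx":0,"ty":0,"tz":0,"twist":0}

```text
clock: 13.3
position: [0.5237, -0.0176, 0.0692]
ee_rot: [2.402, 2.023, 0.003]
force: [0.2, -0.5, 1.3]
width: 0.701
gripper_force: 0.0
```

>>> move_arm:
  motion:
    - {"tx":0,"ty":0,"tz":0,"twist":0}
    - {"tx":0,"ty":0,"tz":0,"twist":0}
    - {"tx":0,"ty":0,"tz":0,"twist":0}
    - {"tx":0,"ty":0,"tz":0,"twist":0}
    - {"tx":0,"ty":0,"tz":0,"twist":0}
    - {"tx":0,"ty":0,"tz":0,"twist":0}
    - {"tx":0,"ty":0,"tz":0,"twist":0}
    - {"tx":0,"ty":0,"tz":0,"twist":0}
  gripper: 1
  squeeze: 40

```text
clock: 14.1
position: [0.5224, -0.0179, 0.0677]
ee_rot: [-2.403, -2.024, 0.001]
force: [-2.0, -0.4, 2.7]
width: 0.279
gripper_force: 40.0
```

>>> move_arm:
  motion:
    - {"tx":0,"ty":0,"tz":-0.004,"twist":0}
    - {"tx":0,"ty":0,"tz":-0.004,"twist":0}
    - {"tx":0,"ty":0,"tz":-0.004,"twist":0}
    - {"tx":0,"ty":0,"tz":-0.004,"twist":0}
    - {"tx":0,"ty":0,"tz":0,"twist":0}
    - {"tx":0,"ty":0,"tz":0,"twist":0}
    - {"tx":0,"ty":0,"tz":0,"twist":0}

```text
clock: 14.8
position: [0.5225, -0.0178, 0.0835]
ee_rot: [-2.403, -2.023, 0.0]
force: [0.9, 1.2, -10.3]
width: 0.272
gripper_force: 40.0
```

>>> move_arm:
  motion:
    - {"tx":0.003,"ty":0,"tz":0,"twist":0}
    - {"tx":0.005,"ty":0,"tz":0,"twist":0}
    - {"tx":0.006,"ty":0,"tz":0,"twist":0}
    - {"tx":0.006,"ty":0,"tz":0,"twist":0}
    - {"tx":0.006,"ty":0,"tz":0,"twist":0}
    - {"tx":0.006,"ty":0,"tz":0,"twist":0}
    - {"tx":0.006,"ty":0,"tz":0,"twist":0}
    - {"tx":0.006,"ty":0,"tz":0,"twist":0}
    - {"tx":0.006,"ty":0,"tz":0,"twist":0}
    - {"tx":0.005,"ty":0,"tz":0,"twist":0}
    - {"tx":0.004,"ty":0,"tz":0,"twist":0}
    - {"tx":0.001,"ty":0,"tz":0,"twist":0}

```text
clock: 16.0
position: [0.5327, 0.042, 0.0837]
ee_rot: [-2.402, -2.024, 0.0]
force: [-2.2, -1.6, -9.0]
width: 0.273
gripper_force: 40.0
```

>>> move_arm:
  motion:
    - {"tx":0,"ty":0,"tz":0,"twist":0}
    - {"tx":0,"ty":0,"tz":0,"twist":0}
    - {"tx":0,"ty":0,"tz":0,"twist":0}

```text
clock: 16.3
position: [0.5327, 0.0418, 0.0837]
ee_rot: [-2.402, -2.024, -0.001]
force: [-2.5, 2.7, -10.1]
width: 0.278
gripper_force: 40.0
```

>>> move_arm:
  motion:
    - {"tx":0,"ty":0,"tz":0.004,"twist":0}
    - {"tx":0,"ty":0,"tz":0.003,"twist":0}
    - {"tx":0,"ty":0,"tz":0.003,"twist":0}
    - {"tx":0,"ty":0,"tz":0.003,"twist":0}
    - {"tx":0,"ty":0,"tz":0.003,"twist":0}
    - {"tx":0,"ty":0,"tz":0,"twist":0}
    - {"tx":0,"ty":0,"tz":0,"twist":0}
    - {"tx":0,"ty":0,"tz":0,"twist":0}

```text
clock: 17.1
position: [0.5328, 0.0414, 0.0678]
ee_rot: [-2.403, -2.024, 0.0]
force: [-5.2, 1.7, -2.7]
width: 0.276
gripper_force: 40.0
```

>>> move_arm:
  motion:
    - {"tx":0,"ty":0,"tz":0.001,"twist":0}
    - {"tx":0,"ty":0,"tz":0,"twist":0}
    - {"tx":0,"ty":0,"tz":0,"twist":0}

```text
clock: 17.4
position: [0.5329, 0.0413, 0.0677]
ee_rot: [2.403, 2.023, 0.0]
force: [-8.4, 2.3, 8.4]
width: 0.278
gripper_force: 40.0
```

```bash
python3 look.py w9 gauge_block:.05 knob_top:.107
python3 - <<'E'
from fit import *
save("side","s9");print(arm.observe()["force"],arm.observe()["position"])
for r in arm.place_of("side","gauge_block")[:4]: print(r["conf"],px(r["point"]),at("side",px(r["point"]),.05))
a=cv2.imread("pics/s9.png")[150:290,200:400];b=cv2.imread("pics/w9.png")[0:300,130:430]
cv2.imwrite("pics/c9.png",np.hstack([cv2.resize(a,(400,280)),cv2.resize(b,(280,280))]))
E
```

```text
gauge_block wrist 0.88 [274.  93.] [0.5475 0.1332 0.05  ]
gauge_block top 0.77 [452. 228.] [ 0.4869 -0.3984  0.05  ]
gauge_block top 0.55 [257. 218.] [0.552  0.1271 0.05  ]
knob_top wrist 0.88 [278. 313.] [0.5332 0.0396 0.107 ]
knob_top wrist 0.17 [275. 243.] [0.5379 0.0738 0.107 ]
17.7 [0.53282619 0.04129536 0.06762935] [[ 0.17   0.985  0.   ]
 [ 0.985 -0.17  -0.001]
 [-0.     0.    -1.   ]]
[-8.80719146 -0.20318998  7.99677367] [0.53281885 0.04131572 0.06763963]
0.81 [318.472 373.296] [ 0.48940149 -0.44317083  0.05      ]
0.65 [320.712 294.   ] [ 0.55520912 -0.23177831  0.05      ]
0.57 [283.304 304.5  ] [ 0.45742342 -0.24301812  0.05      ]
```

View pics/c9.png

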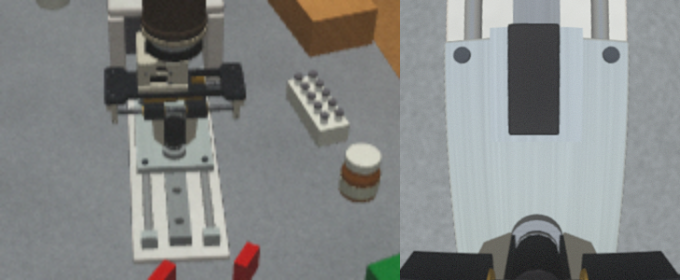

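The carriage is one hole on. The knob is back at its starting height and on its stop, and the gauge sits on the block as before. I'm handing in.

```bash
python3 -c "
from cell import arm
print(arm.sign_off())"
```

```text
the job is handed in; nothing more can be done
None
```

The job is handed in: the block gauge is home in the slot, the carriage has moved one hole towards the reader with the pin down, and the gripper still holds the knob; the verdict wasn't shown.

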